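# Load the stepped roll sleeve the right way round

### The arm

A 6-joint arm with a two-finger parallel gripper is mounted at the origin on the work surface. World frame = base frame: x ahead of the robot, y to its left, z up, the work surface at z = 0. Lengths are in m, angles in degrees, forces in N, time in s.
With the tool pointing down it reaches from about 0.25 to 0.725 m from the base axis. Payload 9.7 kg.
Tool frame: the origin (TCP) lies between the finger pads; the fingertips stand 11 mm ahead of it and the grasp point (between the pads) lies 8 mm behind it; z points along the fingers, y is the line along which they close (so a half turn about z gives the same grasp; the last joint's range is limited). The gripper opens to 85 mm and grips with 20 to 120 N. Pads are 22 mm wide; open, the fingers measure 114 mm over their backs; the gripper's body (76 mm by 85 mm) begins 54 mm behind the grasp point. The pads swing forward as they close: fully open they stand 13 mm farther back than shut.
Start: joints at [66.979, 4.979, 10.078, 95.1, 0, 90], TCP at [0.215, 0.506, 0.242] pointing down, gripper open.
Joint ranges: [-179.16, 179.16], [-48.56, 103.87], [-65.8, 70.77], [-126.05, 130.52], [-82.76, 87.17], [-180, 180]. Speed limits (degrees/s): [127.2, 127.2, 147.25, 180, 180, 180].

### API

Orientations are given as [roll, pitch, yaw] about the fixed x, y, z axes, in that order (R = Rz(yaw) Ry(pitch) Rx(roll)).
In Python, from workcell import monitor, cams, ticket gives the robot as it stands.
- The arm moves only by the tool carry_out, never from a script. Its argument "plan" is a list of rows, each an object with "travel": the shift along the world's x, y, z as a fraction of full scale, a list of three; "angular": the turn, a rotation vector about the world's x, y, z as a fraction of full scale, a list of three; "grip": the gripper's target within -1 to 1 (fully open at 1, half-way at 0, shut at -1). In form: [{"travel": [x, y, z], "angular": [ax, ay, az], "grip": grip}, ...]. A call has 1 to 8 rows; each row is the pose to reach, as a shift and turn from the pose commanded when the call began; what a row does not reach only later rows make up. Full scale, the value 1, is 300 mm for a shift and 0.5 rad for a turn. A row lasts 1/12 s, in which the tool goes at most 41.7 mm and 7.16 degrees, less where a joint would pass 70% of its speed; a pose out of reach is approached as far as the arm can. A call with a number of a shift or a turn outside -1 to 1 is refused whole. A call with a gripper value outside its range is refused whole. The fingers move at their own pace and stop on an object; "grip_force" is the grip in N (left out, the last holds). Time passes only in rows, so rows that repeat a pose let the fingers close. It gives the time, the measured TCP pose, the force, the opening and the grip force at its end, in the units of the state.
- monitor.get_obs(): the state, without advancing time (a new reading comes with each control period).
- cams.camera(name): name is "side" or "top" or "wrist"; returns a dict with "frame" (420x560x3 uint8, red, green, blue), "mtx" (3x3 intrinsics, pixels), "dist" ([k1, k2, p1, p2, k3] as OpenCV has them; the pictures are not rectified), "view" (4x4, takes a point from world to camera coordinates); the wrist camera has in their place "T_tool_cam" (4x4, takes a point from camera to tool coordinates, whose origin is the TCP and whose axes are the flange's). Camera axes: x right, y up, looking along -z (the intrinsics and any distortion apply to the point x, -y, -z); pixel columns grow to the right and rows downward; lengths in m; the calibration is good to about 2 mm. A picture is of the moment at which its call begins: read the wrist's pose just before it. There is no depth.
- ticket.job_done(): hands the job in; it is judged then, once.
The state is a dict: "time": time; "q": joint angles; "qd": joint speeds; "joint_efforts": joint torques, N m; "ee_pos": TCP position; "tcp_rot": TCP orientation; "wrist_force": force on the tool from outside, world axes, zero at the start; "torque": the same for the moment, N m; "opening": finger opening in m; "grasp_force": force on a finger pad.
Only numpy, scipy, OpenCV 4.12 (cv2) and the standard library are available. Lean on these libraries where they do the work, as an engineer would, in place of code of your own. Each camera call takes 0.05 s, during which the arm holds its last target. There are 200 camera calls.

### The job

Put the blue roll sleeve into the metal roll cradle. One of its ends is a step thinner than the other: feel (or see) which, turn the sleeve end for end if need be, and lay it down in both notches so that the thin end is in the red notch and the sleeve sits fully home and level. Set it down rather than dropping it, let go, and leave the orange spare where it is.

Things in the scene. Friction and masses are not known exactly. Their poses are not given: they have to be found in the camera images.
- sleeve: Blue rigid sleeve, 140 mm long, 150 g, lying level in a rest at any yaw. Half its length is 44 mm in diameter, half 32 mm: a grip closed across an end stops at 44 or 32 mm. Origin: on its centre line at mid length, 50 mm above the table at the start. x runs along its length; which end is thin is not given: feel or see it. Carries well gripped across either half, 28 mm from the middle.
- rest_blue: Fixed low white rest that holds the blue sleeve. Origin on the table, under the sleeve's middle. Its two V notches hold the sleeve 51 to 61 mm from the middle; between them there is only a base plate 6 mm thick, 152 by 70 mm. The sleeve lifts straight up out of it.
- spare: Orange sleeve of the same shape and size as the blue one, origin and x axis alike, lying in another rest on the other side of the table. To be left alone.
- cradle: Fixed roll cradle. Origin on the table at its middle; x is level, along the line of its two V notches, towards the red one. Red notch (for the 32 mm end) at x = +56 mm, bare aluminium notch (44 mm end) at x = -56 mm, each 10 mm thick, open at the top, sides at 45 degrees. Between them only an 8 mm base plate. Rightly seated, the sleeve is level, its middle 60 mm straight above the origin.
There are look-alikes about, which are no part of the job. Of the things like the sleeve, leave any that is green or yellow; of the rest the smaller one is meant.

How it is judged (in metres and radians):
On the way:
1. the blue sleeve is set down at the cradle while still in the fingers, not dropped (horizontal distance between sleeve and cradle below 0.025 m and z of sleeve in the frame of cradle below 0.078 m and contact force between the fingers and sleeve above 0.3 N), for 0.1 s.
At the end, for the whole second after the job is handed in: The blue sleeve lies at rest and released in both notches, thin end in the red one: its middle within 15 mm (level) of the cradle's middle and 54 to 66 mm above the table, its length within 5 degrees of the line of the notches (wrong way round it lies 9 degrees off) (horizontal distance between sleeve and cradle below 0.015 m and z of sleeve in the frame of cradle between 0.054 and 0.066 m and angle between the x axis of sleeve and the x axis of cradle, either way round below 0.09 rad and linear speed of sleeve below 0.02 m/s and contact force between the fingers and sleeve below 0.1 N); the robot touches nothing.
It fails at once if the orange spare is moved more than 30 mm (distance of spare from where it was at the start of the episode above 0.03 m).
It also fails if it takes over 42 s, if anything falls off the work surface, if the arm or the gripper's body presses on something with over 40 N, if the wrist force passes 120 N, or if a joint passes its speed limit or range.

## Working session

There is one attempt and no reset: what is moved stays moved. The work goes in short steps, Python scripts to look and compute and a tool call to move; the robot and the scene stay as the last step left them, time stands still between calls to the robot, and variables do not carry over. Pictures are saved under pics/ and viewed, at most 10 in all, crops included, and the job is handed in when it is done.

Besides the shell and the picture viewer there is one more tool, called after "Call:" as a command line: name --argument value ..., lists and objects as JSON in quotes. carry_out: Moves the arm, as the interface text tells. Its arguments: {"type":"object","properties":{"plan":{"type":"array","items":{"type":"object","properties":{"travel":{"type":"array","items":{"type":"number"}},"angular":{"type":"array","items":{"type":"number"}},"grip":{"type":"number"}}}},"grip_force":{"type":"number"}},"required":["plan"]}

```bash
mkdir -p pics; ls; cat > h.py <<'E'
import numpy as np, cv2
from workcell import monitor, cams, ticket
def shot(n,f):
    o=monitor.get_obs() if n=="wrist" else None
    c=cams.camera(n); cv2.imwrite("pics/"+f,c["frame"][:,:,::-1])
    np.savez("pics/"+f+".npz",obs=np.array([0]) if o is None else np.r_[o["ee_pos"],o["tcp_rot"]],**{k:np.array(v) for k,v in c.items()})
    return c
def ray(c,px):
    V=np.array(c["view"]); p=cv2.undistortPoints(np.array([[px]],float),np.array(c["mtx"],float),np.array(c["dist"],float))[0,0]
    d=V[:3,:3].T@np.array([p[0],-p[1],-1.]); o=-V[:3,:3].T@V[:3,3]
    return o,d
def at_z(c,px,z):
    o,d=ray(c,px); return o+d*(z-o[2])/d[2]
E
python3 - <<'E'
from h import *
print(monitor.get_obs())
for n in("top","side"): c=shot(n,n+"0.png"); print(n,c["mtx"],c["dist"],c["view"])
E
```

```text
pics
{'time': 0.0, 'q': array([6.69774003e+01, 5.01104387e+00, 1.00346357e+01, 9.51007216e+01,
       1.25268882e-03, 8.99998550e+01]), 'qd': array([ 0.03592988,  0.0259954 , -0.04767365,  0.04888721,  0.02695988,
       -0.09626419]), 'joint_efforts': array([ 6.27530881e-04, -5.20391178e+01,  4.64799142e+01,  1.64874044e-02,
        4.00411045e-05,  3.14685920e-06]), 'ee_pos': array([0.21500935, 0.50599062, 0.24158524]), 'tcp_rot': array([-1.79922870e+02, -1.25288285e-03,  1.56977544e+02]), 'wrist_force': array([-0.24545506,  0.27662699,  0.39234159]), 'torque': array([-0.01276099,  0.02597128, -0.01778381]), 'grasp_force': 0.0, 'opening': 0.08503281521440331}
top [[517.39899179   0.         275.74241513]
 [  0.         517.39899179 208.56979264]
 [  0.           0.           1.        ]] [0.02115573 0.         0.         0.         0.        ] [[ 0.05126447 -0.99867717  0.00398365 -0.08870546]
 [ 0.97673559  0.05096906  0.20830204 -0.45054973]
 [-0.20822953 -0.00678753  0.97805644 -1.13224809]
 [ 0.          0.          0.          1.        ]]
side [[540.0729852    0.         277.14646609]
 [  0.         540.0729852  209.71528287]
 [  0.           0.           1.        ]] [-0.06198741  0.          0.          0.          0.        ] [[ 0.97302133 -0.23052377  0.00939598 -0.44340962]
 [ 0.10548976  0.48074398  0.87049247 -0.05296323]
 [-0.20518626 -0.84601656  0.49209204 -1.3419105 ]
 [ 0.          0.          0.          1.        ]]
```

View pics/top0.png

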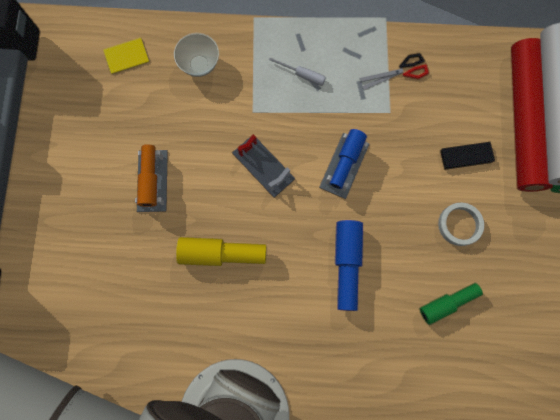

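View pics/side0.png

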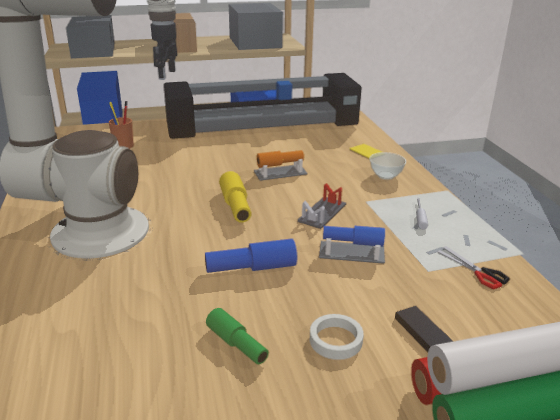

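The small blue sleeve lies in its rest at about (348,158) in the top view, with its thick end up and to the right. The cradle is at (263,165), with the red notch near (248,145) and the bare one near (281,178). The bigger blue part at (348,265) is a decoy.

```bash
python3 - <<'E'
from h import *
t=cv2.imread("pics/top0.png"); s=cv2.imread("pics/side0.png")
a=cv2.resize(t[120:205,225:385],None,fx=5,fy=5,interpolation=cv2.INTER_CUBIC)[:, :800]
cv2.imwrite("pics/crop_t.png",a)
cv2.imwrite("pics/crop_s.png",cv2.resize(s[175:275,290:400],None,fx=5.5,fy=5.5,interpolation=cv2.INTER_CUBIC))
c=np.load("pics/top0.png.npz")
hsv=cv2.cvtColor(t,cv2.COLOR_BGR2HSV)
m=cv2.inRange(hsv,(108,150,60),(130,255,255)); n,l,st,ce=cv2.connectedComponentsWithStats(m)
for i in range(1,n):
  if st[i,4]>100:
    ys,xs=np.nonzero(l==i)
    P=np.array([at_z(c,(x,y),.05)[:2] for x,y in zip(xs,ys)])
    mu=P.mean(0); u,sv,vt=np.linalg.svd(P-mu,full_matrices=False); d=vt[0]; n_=vt[1]
    q=(P-mu)@d; r=(P-mu)@n_
    print(st[i],ce[i],mu,"yaw",np.degrees(np.arctan2(d[1],d[0])),q.min(),q.max())
    for k in np.linspace(q.min(),q.max(),9)[:-1]:
      w=(q>=k)&(q<k+.0175); 
      if w.any(): print("  %.3f mid %.4f width %.4f"%(k,(r[w].max()+r[w].min())/2,np.ptp(r[w])))
E
```

```text
[330 129  36  59 904] [348.05752212 155.85840708] [ 0.58821802 -0.22694921] yaw 158.81535194582878 -0.06800617981332545 0.07754375786591505
  -0.068 mid -0.0001 width 0.0386
  -0.050 mid 0.0002 width 0.0407
  -0.032 mid -0.0000 width 0.0418
  -0.013 mid 0.0003 width 0.0419
  0.005 mid 0.0002 width 0.0404
  0.023 mid -0.0001 width 0.0291
  0.041 mid 0.0002 width 0.0286
  0.059 mid 0.0001 width 0.0279
[ 336  221   26   89 1935] [348.3369509  261.76847545] [ 0.34207781 -0.23295185] yaw 179.73912369077104 -0.09261968689499425 0.10465591918136544
  -0.093 mid -0.0007 width 0.0544
  -0.068 mid -0.0001 width 0.0544
  -0.043 mid -0.0006 width 0.0563
  -0.019 mid 0.0000 width 0.0561
  0.006 mid 0.0005 width 0.0511
  0.031 mid 0.0002 width 0.0402
  0.055 mid -0.0002 width 0.0378
  0.080 mid -0.0006 width 0.0397
```

View pics/crop_t.png

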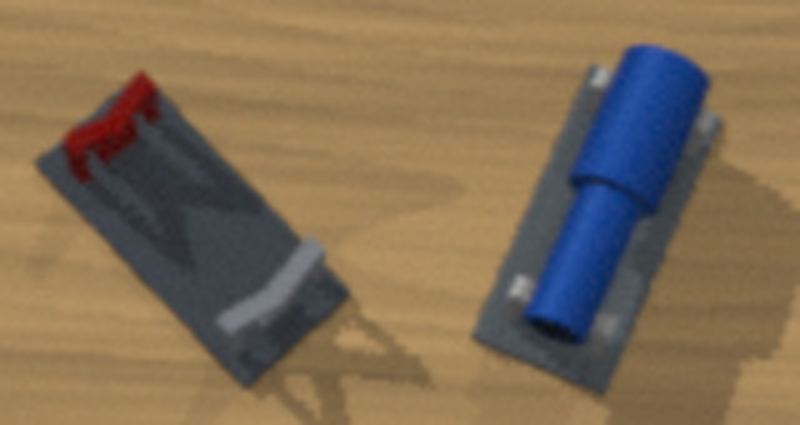

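View pics/crop_s.png

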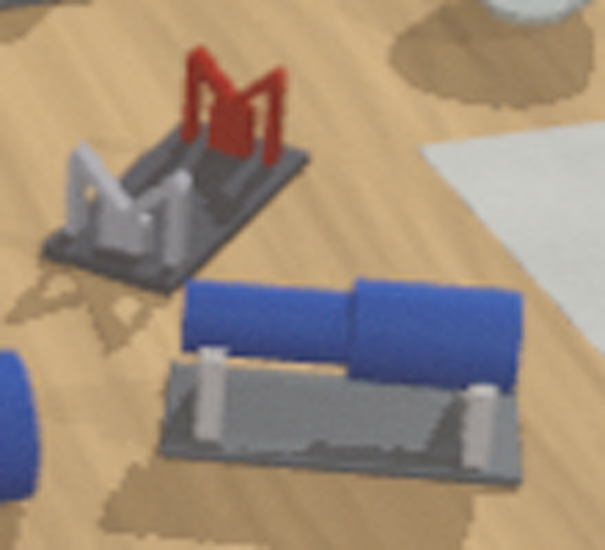

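```bash
python3 - <<'E'
from h import *
T=np.load("pics/top0.png.npz"); S=np.load("pics/side0.png.npz")
ft=lambda x,y:(225+(x+.5)/5-.5,120+(y+.5)/5-.5)
fs=lambda x,y:(290+(x+.5)/5.5-.5,175+(y+.5)/5.5-.5)
def rep(n,c,f,L,z):
  P=[at_z(c,f(*p),z)[:2].round(4) for p in L]; print(n,*P); return P
rep("rest top",T,ft,[(590,68),(720,120),(605,395),(475,338)],.006)
P=rep("cradle top (L,Bot,R)",T,ft,[(40,160),(248,385),(348,293),(150,75)],.008)
for i in range(3): d=P[i+1]-P[i]; print(np.hypot(*d),np.degrees(np.arctan2(d[1],d[0])))
print("mid",(P[0]+P[2])/2)
P=rep("cradle side (L,Bot,R)",S,fs,[(45,255),(168,292),(308,157)],.004); print("mid",(P[0]+P[2])/2)
def tri(a,b):
  o1,d1=ray(T,ft(*a));o2,d2=ray(S,fs(*b)); A=np.c_[d1,-d2]; s=np.linalg.lstsq(A,o2-o1,rcond=None)[0]
  p,q=o1+d1*s[0],o2+d2*s[1]; return ((p+q)/2).round(4),np.linalg.norm(p-q).round(4)
print("red tips",tri((142,72),(283,70)),tri((70,138),(197,48)))
print("bare tips",tri((318,243),(183,178)),tri((222,327),(80,147)))
# sleeve step upper edge / ends
print("sleeve thick-end top centre @.072",at_z(T,ft(672,52),.072), "step@.072",at_z(T,ft(617,196),.070))
E
```

```text
rest top [ 0.6595 -0.2181] [ 0.6361 -0.2818] [ 0.4962 -0.2293] [ 0.5209 -0.1668]
cradle top (L,Bot,R) [0.5979 0.0462] [ 0.4917 -0.0599] [ 0.5393 -0.1053] [ 0.6439 -0.0043]
0.15011878629938358 -135.02698811835876
0.06577932805980917 -43.644868708977874
0.14540343874888242 43.99686901503076
mid [ 0.5686  -0.02955]
cradle side (L,Bot,R) [ 0.4945 -0.0656] [ 0.5408 -0.1098] [ 0.6471 -0.0017]
mid [ 0.5708  -0.03365]
red tips (array([ 0.629 , -0.0033,  0.0549]), np.float64(0.0017)) (array([0.5951, 0.0281, 0.0549]), np.float64(0.002))
bare tips (array([ 0.5513, -0.0893,  0.0511]), np.float64(0.0013)) (array([ 0.512 , -0.0474,  0.0488]), np.float64(0.0061))
sleeve thick-end top centre @.072 [ 0.64434363 -0.2477004   0.072     ] step@.072 [ 0.57437722 -0.22423166  0.07      ]
```

Call:
carry_out --plan '[{"travel": [0.43,-0.82,0],"angular": [0,0,0],"grip": 1},{"travel": [0.43,-0.82,0],"angular": [0,0,0],"grip": 1},{"travel": [0.43,-0.82,0],"angular": [0,0,0],"grip": 1},{"travel": [0.43,-0.82,0],"angular": [0,0,0],"grip": 1},{"travel": [0.43,-0.82,0],"angular": [0,0,0],"grip": 1},{"travel": [0.43,-0.82,0],"angular": [0,0,0],"grip": 1},{"travel": [0.43,-0.82,0],"angular": [0,0,0],"grip": 1},{"travel": [0.43,-0.82,0],"angular": [0,0,0],"grip": 1}]'

```text
time: 0.77
ee_pos: [0.3456, 0.2565, 0.2424]
tcp_rot: [-180.0, 0.1, 156.7]
wrist_force: [-0.3, 0.2, 0.5]
opening: 0.0852
grasp_force: 0.0
```

```bash
python3 -c "
from h import *
print(monitor.get_obs())"
```

```text
{'time': 0.7667, 'q': array([ 3.66305135e+01, -1.12660589e+01, -5.42642579e+00,  9.58366702e+01,
       -6.38579515e-02,  5.98924738e+01]), 'qd': array([ 4.48568605,  1.42144037,  0.98562455, -0.69272196,  1.47685961,
        5.89251564]), 'joint_efforts': array([ -2.28242755, -34.77237582,  45.78223586,   0.18838696,
        -0.17501079,  -1.07745264]), 'ee_pos': array([0.34556486, 0.25654423, 0.24240277]), 'tcp_rot': array([-1.79970530e+02,  5.67288163e-02,  1.56738053e+02]), 'wrist_force': array([-0.29878453,  0.19788278,  0.49842706]), 'torque': array([ 0.02842559,  0.00460382, -0.00795817]), 'grasp_force': 0.0, 'opening': 0.08520853964111036}
```

Call:
carry_out --plan '[{"travel": [0.43,-0.82,0],"angular": [0,0,0.08],"grip": 1},{"travel": [0.43,-0.82,0],"angular": [0,0,0.08],"grip": 1},{"travel": [0.43,-0.82,0],"angular": [0,0,0.08],"grip": 1},{"travel": [0.43,-0.82,0],"angular": [0,0,0.08],"grip": 1},{"travel": [0.43,-0.82,0],"angular": [0,0,0.08],"grip": 1},{"travel": [0.43,-0.82,0],"angular": [0,0,0.08],"grip": 1},{"travel": [0.43,-0.82,0],"angular": [0,0,0.08],"grip": 1},{"travel": [0.43,-0.82,0],"angular": [0,0,0.08],"grip": 1}]'

```text
time: 1.43
ee_pos: [0.4746, 0.0107, 0.2413]
tcp_rot: [-179.9, -0.0, 159.0]
wrist_force: [-0.1, -0.1, 0.2]
opening: 0.0854
grasp_force: 0.0
```

Call:
carry_out --plan '[{"travel": [0.435,-0.825,-0.1],"angular": [0,0,0],"grip": 1},{"travel": [0.435,-0.825,-0.1],"angular": [0,0,0],"grip": 1},{"travel": [0.435,-0.825,-0.1],"angular": [0,0,0],"grip": 1},{"travel": [0.435,-0.825,-0.1],"angular": [0,0,0],"grip": 1},{"travel": [0.435,-0.825,-0.1],"angular": [0,0,0],"grip": 1},{"travel": [0.435,-0.825,-0.1],"angular": [0,0,0],"grip": 1},{"travel": [0.435,-0.825,-0.1],"angular": [0,0,0],"grip": 1},{"travel": [0.435,-0.825,-0.1],"angular": [0,0,0],"grip": 1}]'

```text
time: 2.1
ee_pos: [0.6049, -0.237, 0.2084]
tcp_rot: [-180.0, -0.2, 159.1]
wrist_force: [1.0, 0.4, -1.2]
opening: 0.0852
grasp_force: 0.0
```

```bash
python3 - <<'E'
from h import *
o=monitor.get_obs(); print(o["time"],o["q"],o["ee_pos"],o["tcp_rot"])
c=shot("wrist","w1.png"); print(c["T_tool_cam"])
E
```

```text
2.1 [-2.13800969e+01  1.88496944e+01  2.25081271e+01  9.38647768e+01
 -4.25998582e-02 -4.70261240e-01] [ 0.60487919 -0.23702598  0.20840276] [-179.95909516   -0.20668676  159.09016727]
[[-7.90927164e-05  9.61331594e-01  2.75393464e-01  6.98077148e-02]
 [ 9.99998815e-01  4.99475244e-04 -1.45634796e-03  5.23446137e-04]
 [-1.53758553e-03  2.75393022e-01 -9.61330494e-01 -1.32230052e-01]
 [ 0.00000000e+00  0.00000000e+00  0.00000000e+00  1.00000000e+00]]
```

View pics/w1.png

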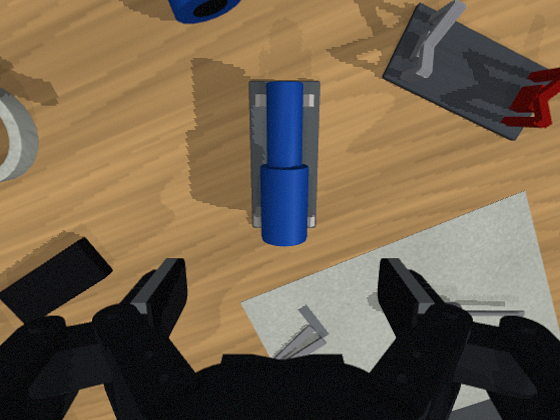

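The wrist view shows the sleeve square to the fingers: thin end at (285,82), step at (284,166), thick end at (285,243). The bare notch is near (440,40) and the red one near (540,100).

```bash
cat >> h.py <<'E'
from scipy.spatial.transform import Rotation as R
def wview(f):
    c=dict(np.load("pics/"+f+".npz")); T=np.eye(4); T[:3,:3]=R.from_euler("xyz",c["obs"][3:],degrees=True).as_matrix(); T[:3,3]=c["obs"][:3]
    c["view"]=np.linalg.inv(T@c["T_tool_cam"]); return c
E
python3 - <<'E'
from h import *
c=wview("w1.png")
P=lambda x,y,z:at_z(c,(x,y),z).round(4)
print("plate corners",P(250,81,.006),P(320,81,.006),P(316,227,.006),P(253,227,.006))
print("step top",P(284,163,.072),"thin end top",P(285,82,.066),"edges",P(262,185,.05),P(307,185,.05),P(267,120,.05),P(302,120,.05))
print("bare tips",P(463,3,.05),P(423,74,.05),"plate",P(385,75,.008),P(514,140,.008))
E
```

```text
plate corners [ 0.5002 -0.2294  0.006 ] [ 0.5245 -0.1658  0.006 ] [ 0.665 -0.219  0.006] [ 0.6403 -0.2837  0.006 ]
step top [ 0.5775 -0.2239  0.072 ] thin end top [ 0.5181 -0.2004  0.066 ] edges [ 0.5923 -0.251   0.05  ] [ 0.607  -0.2123  0.05  ] [ 0.5402 -0.2254  0.05  ] [ 0.5511 -0.1969  0.05  ]
bare tips [ 0.5125 -0.047   0.05  ] [ 0.5523 -0.0894  0.05  ] plate [ 0.5418 -0.106   0.008 ] [ 0.6477 -0.0012  0.008 ]
```

Call:
carry_out --plan '[{"travel": [0.005,-0.002,-0.12],"grip": 1},{"travel": [0.005,-0.002,-0.24],"grip": 1},{"travel": [0.005,-0.002,-0.36],"grip": 1},{"travel": [0.005,-0.002,-0.44],"grip": 1},{"travel": [0.005,-0.002,-0.5],"grip": 1},{"travel": [0.005,-0.002,-0.54],"grip": 1},{"travel": [0.005,-0.002,-0.567],"grip": 1},{"travel": [0.005,-0.002,-0.567],"grip": 1}]'

```text
invalid input
```

Call:
carry_out --plan '[{"travel": [0,0,0],"grip": -1},{"travel": [0,0,0],"grip": -1},{"travel": [0,0,0],"grip": -1},{"travel": [0,0,0],"grip": -1},{"travel": [0,0,0],"grip": -1},{"travel": [0,0,0],"grip": -1},{"travel": [0,0,0],"grip": -1},{"travel": [0,0,0],"grip": -1}]' --grip_force 50

```text
invalid input
```

Angular is required in every row.

Call:
carry_out --plan '[{"travel": [0.005,-0.002,-0.12],"angular": [0,0,0],"grip": 1},{"travel": [0.005,-0.002,-0.24],"angular": [0,0,0],"grip": 1},{"travel": [0.005,-0.002,-0.36],"angular": [0,0,0],"grip": 1},{"travel": [0.005,-0.002,-0.44],"angular": [0,0,0],"grip": 1},{"travel": [0.005,-0.002,-0.5],"angular": [0,0,0],"grip": 1},{"travel": [0.005,-0.002,-0.54],"angular": [0,0,0],"grip": 1},{"travel": [0.005,-0.002,-0.567],"angular": [0,0,0],"grip": 1},{"travel": [0.005,-0.002,-0.567],"angular": [0,0,0],"grip": 1}]'

```text
time: 2.82
ee_pos: [0.6046, -0.2328, 0.0411]
tcp_rot: [180.0, -0.1, 159.3]
wrist_force: [0.6, -0.0, 0.4]
opening: 0.0857
grasp_force: 0.0
```

Call:
carry_out --plan '[{"travel": [0,0,0],"angular": [0,0,0],"grip": -1},{"travel": [0,0,0],"angular": [0,0,0],"grip": -1},{"travel": [0,0,0],"angular": [0,0,0],"grip": -1},{"travel": [0,0,0],"angular": [0,0,0],"grip": -1},{"travel": [0,0,0],"angular": [0,0,0],"grip": -1},{"travel": [0,0,0],"angular": [0,0,0],"grip": -1},{"travel": [0,0,0],"angular": [0,0,0],"grip": -1},{"travel": [0,0,0],"angular": [0,0,0],"grip": -1}]' --grip_force 50

```text
time: 3.48
ee_pos: [0.6055, -0.2354, 0.044]
tcp_rot: [-179.9, 0.2, 159.2]
wrist_force: [-2.5, -5.7, 5.3]
opening: 0.0425
grasp_force: 50.3
```

Call:
carry_out --plan '[{"travel": [0,0,0.03],"angular": [0,0,0],"grip": -1},{"travel": [0,0,0.08],"angular": [0,0,0],"grip": -1},{"travel": [0,0,0.15],"angular": [0,0,0],"grip": -1},{"travel": [0,0,0.23],"angular": [0,0,0],"grip": -1},{"travel": [0,0,0.31],"angular": [0,0,0],"grip": -1},{"travel": [0,0,0.39],"angular": [0,0,0],"grip": -1},{"travel": [0,0,0.46],"angular": [0,0,0],"grip": -1},{"travel": [0,0,0.5],"angular": [0,0,0],"grip": -1}]'

```text
time: 4.15
ee_pos: [0.6056, -0.2339, 0.1961]
tcp_rot: [180.0, 0.2, 159.3]
wrist_force: [0.4, -0.9, -0.8]
opening: 0.0424
grasp_force: 50.9
```

Call:
carry_out --plan '[{"travel": [-0.02,0.05,0],"angular": [0,0,-0.12],"grip": -1},{"travel": [-0.04,0.1,0],"angular": [0,0,-0.26],"grip": -1},{"travel": [-0.06,0.15,0],"angular": [0,0,-0.42],"grip": -1},{"travel": [-0.06,0.2,0],"angular": [0,0,-0.58],"grip": -1},{"travel": [-0.06,0.2,0],"angular": [0,0,-0.74],"grip": -1},{"travel": [-0.06,0.2,0],"angular": [0,0,-0.88],"grip": -1},{"travel": [-0.06,0.2,0],"angular": [0,0,-1],"grip": -1},{"travel": [-0.06,0.2,0],"angular": [0,0,-1],"grip": -1}]'

```text
time: 4.82
ee_pos: [0.5871, -0.1736, 0.193]
tcp_rot: [180.0, 0.0, 130.5]
wrist_force: [1.1, -0.9, -2.0]
opening: 0.0427
grasp_force: 50.9
```

Call:
carry_out --plan '[{"travel": [-0.02,0.05,0],"angular": [0,0,-0.12],"grip": -1},{"travel": [-0.04,0.1,0],"angular": [0,0,-0.26],"grip": -1},{"travel": [-0.06,0.15,0],"angular": [0,0,-0.42],"grip": -1},{"travel": [-0.06,0.2,0],"angular": [0,0,-0.58],"grip": -1},{"travel": [-0.06,0.2,0],"angular": [0,0,-0.74],"grip": -1},{"travel": [-0.06,0.2,0],"angular": [0,0,-0.88],"grip": -1},{"travel": [-0.06,0.2,0],"angular": [0,0,-1],"grip": -1},{"travel": [-0.06,0.2,0],"angular": [0,0,-1],"grip": -1}]'

```text
time: 5.48
ee_pos: [0.5691, -0.1138, 0.1927]
tcp_rot: [180.0, 0.0, 101.9]
wrist_force: [0.0, -0.2, -1.2]
opening: 0.0429
grasp_force: 50.9
```

Call:
carry_out --plan '[{"travel": [-0.02,0.05,0],"angular": [0,0,-0.12],"grip": -1},{"travel": [-0.04,0.1,0],"angular": [0,0,-0.26],"grip": -1},{"travel": [-0.06,0.15,0],"angular": [0,0,-0.42],"grip": -1},{"travel": [-0.06,0.2,0],"angular": [0,0,-0.58],"grip": -1},{"travel": [-0.06,0.2,0],"angular": [0,0,-0.74],"grip": -1},{"travel": [-0.06,0.2,0],"angular": [0,0,-0.88],"grip": -1},{"travel": [-0.06,0.2,0],"angular": [0,0,-1],"grip": -1},{"travel": [-0.06,0.2,0],"angular": [0,0,-1],"grip": -1}]'

```text
time: 6.15
ee_pos: [0.5511, -0.0538, 0.1926]
tcp_rot: [180.0, -0.0, 73.4]
wrist_force: [-0.3, 0.1, -1.2]
opening: 0.0426
grasp_force: 51.0
```

Call:
carry_out --plan '[{"travel": [0,0,0],"angular": [0,0,-0.12],"grip": -1},{"travel": [0,0,0],"angular": [0,0,-0.26],"grip": -1},{"travel": [0,0,0],"angular": [0,0,-0.42],"grip": -1},{"travel": [0,0,0],"angular": [0,0,-0.58],"grip": -1},{"travel": [0,0,0],"angular": [0,0,-0.74],"grip": -1},{"travel": [0,0,0],"angular": [0,0,-0.88],"grip": -1},{"travel": [0,0,0],"angular": [0,0,-0.99],"grip": -1},{"travel": [0,0,0],"angular": [0,0,-0.99],"grip": -1}]'

```text
time: 6.82
ee_pos: [0.5511, -0.054, 0.1924]
tcp_rot: [180.0, -0.0, 45.1]
wrist_force: [0.3, 0.3, -1.4]
opening: 0.0423
grasp_force: 50.9
```

```bash
python3 - <<'E'
from h import *
o=monitor.get_obs(); print(o["time"],o["q"],o["ee_pos"],o["tcp_rot"],o["opening"])
shot("wrist","w2.png")
E
```

```text
6.8167 [-5.60125352e+00  4.72916270e+00  4.27756720e+00  8.95424215e+01
  4.16181325e-03  1.29342361e+02] [ 0.55110551 -0.05402854  0.19237962] [ 1.79998011e+02 -7.01157754e-03  4.50563854e+01] 0.04234813810383373
```

View pics/w2.png

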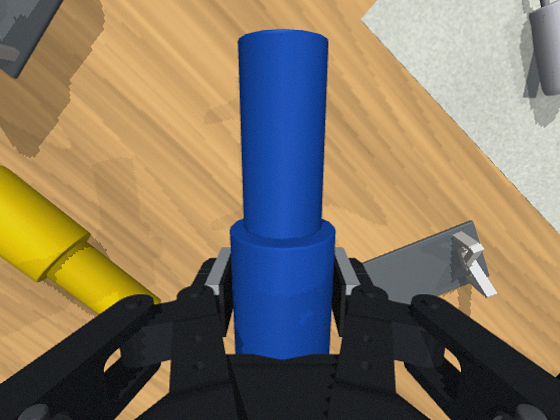

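```bash
python3 - <<'E'
from h import *
c=wview("w2.png"); V=c["view"]
for p in [(.5979,.0462,.008),(.4917,-.0599,.008),(.5393,-.1053,.008),(.6439,-.0043,.008),(.57,-.03,.06),(.629,-.0033,.055),(.595,.028,.055)]:
  q=V[:3,:3]@p+V[:3,3]; print(p,cv2.projectPoints(np.array([[q[0],-q[1],-q[2]]]),np.zeros(3),np.zeros(3),c["mtx"],c["dist"])[0].ravel())
P=lambda x,y,z:at_z(c,(x,y),z).round(4)
print("step",P(283,222,.222),"thin end top",P(283,32,.216))
c=shot("top","top1.png")
cv2.imwrite("pics/top1c.png",cv2.resize(c["frame"][80:230,180:400,::-1],None,fx=3.6,fy=3.6,interpolation=cv2.INTER_CUBIC))
E
```

```text
(0.5979, 0.0462, 0.008) [241.18703788  75.27780613]
(0.4917, -0.0599, 0.008) [246.0207921  229.74284991]
(0.5393, -0.1053, 0.008) [309.11544301 228.41626148]
(0.6439, -0.0043, 0.008) [315.71878195  79.07067367]
(0.57, -0.03, 0.06) [278.00096562 164.21781867]
(0.629, -0.0033, 0.055) [306.96687304  86.35933778]
(0.595, 0.028, 0.055) [248.25365568  88.88724167]
step [ 0.5764 -0.029   0.222 ] thin end top [0.6178 0.0126 0.216 ]
```

View pics/top1c.png

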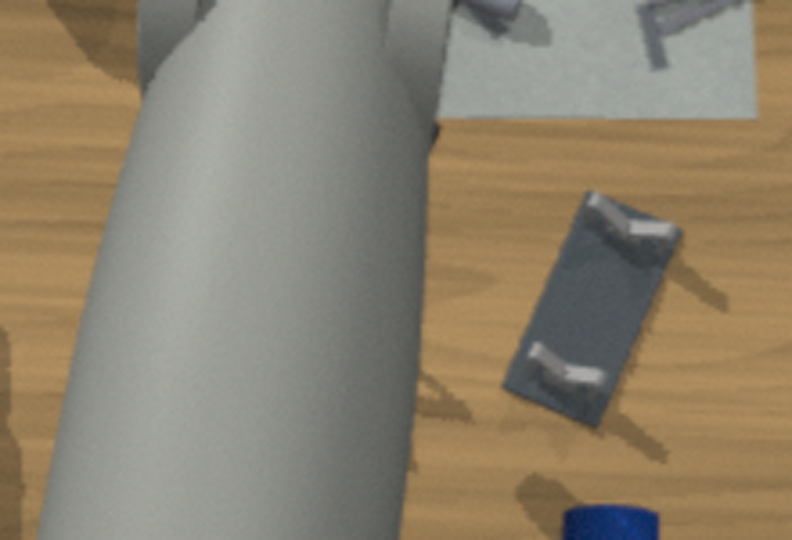

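The cradle is hidden under the sleeve, as the projected position says it should be. The needed correction is under 4 mm, so I'm descending.

Call:
carry_out --plan '[{"travel": [-0.002,0.012,-0.06],"angular": [0,0,0],"grip": -1},{"travel": [-0.002,0.012,-0.14],"angular": [0,0,0],"grip": -1},{"travel": [-0.002,0.012,-0.22],"angular": [0,0,0],"grip": -1},{"travel": [-0.002,0.012,-0.29],"angular": [0,0,0],"grip": -1},{"travel": [-0.002,0.012,-0.35],"angular": [0,0,0],"grip": -1},{"travel": [-0.002,0.012,-0.4],"angular": [0,0,0],"grip": -1},{"travel": [-0.002,0.012,-0.42],"angular": [0,0,0],"grip": -1},{"travel": [-0.002,0.012,-0.42],"angular": [0,0,0],"grip": -1}]'

```text
time: 7.58
ee_pos: [0.5496, -0.0503, 0.0648]
tcp_rot: [-179.9, 0.1, 45.1]
wrist_force: [-0.2, -0.6, -1.2]
opening: 0.0426
grasp_force: 51.0
```

Call:
carry_out --plan '[{"travel": [0,0,-0.007],"angular": [0,0,0],"grip": -1},{"travel": [0,0,-0.014],"angular": [0,0,0],"grip": -1},{"travel": [0,0,-0.02],"angular": [0,0,0],"grip": -1},{"travel": [0,0,-0.026],"angular": [0,0,0],"grip": -1},{"travel": [0,0,-0.03],"angular": [0,0,0],"grip": -1},{"travel": [0,0,-0.033],"angular": [0,0,0],"grip": -1},{"travel": [0,0,-0.033],"angular": [0,0,0],"grip": -1},{"travel": [0,0,-0.033],"angular": [0,0,0],"grip": -1}]'

```text
time: 8.25
ee_pos: [0.5505, -0.0503, 0.0563]
tcp_rot: [180.0, -0.0, 45.0]
wrist_force: [1.0, -0.1, -1.7]
opening: 0.0426
grasp_force: 51.0
```

```bash
python3 - <<'E'
from h import *
o=monitor.get_obs(); print(o)
shot("side","side2.png")
s=cv2.imread("pics/side2.png")
cv2.imwrite("pics/side2c.png",cv2.resize(s[140:260,250:400],None,fx=5,fy=5,interpolation=cv2.INTER_CUBIC))
E
```

```text
{'time': 8.25, 'q': array([-5.22140317e+00,  5.88584716e+00, -9.54740459e+00,  7.45645665e+01,
        3.75297952e-04,  1.29809276e+02]), 'qd': array([ 0.0442373 , -0.13493781,  0.0593246 , -0.04340528,  0.0183632 ,
        0.0266294 ]), 'joint_efforts': array([-1.79088616e-03, -5.33388376e+01,  4.67414010e+01, -2.56165140e-02,
        1.51002832e-02, -1.58659910e-03]), 'ee_pos': array([ 0.5505016 , -0.05030512,  0.05632282]), 'tcp_rot': array([ 1.79998564e+02, -1.68513653e-03,  4.49693208e+01]), 'wrist_force': array([ 0.9906032 , -0.10466726, -1.65355336]), 'torque': array([-0.02968679,  0.01766357, -0.03253838]), 'grasp_force': 51.02298438549042, 'opening': 0.04261805045476252}
```

View pics/side2c.png

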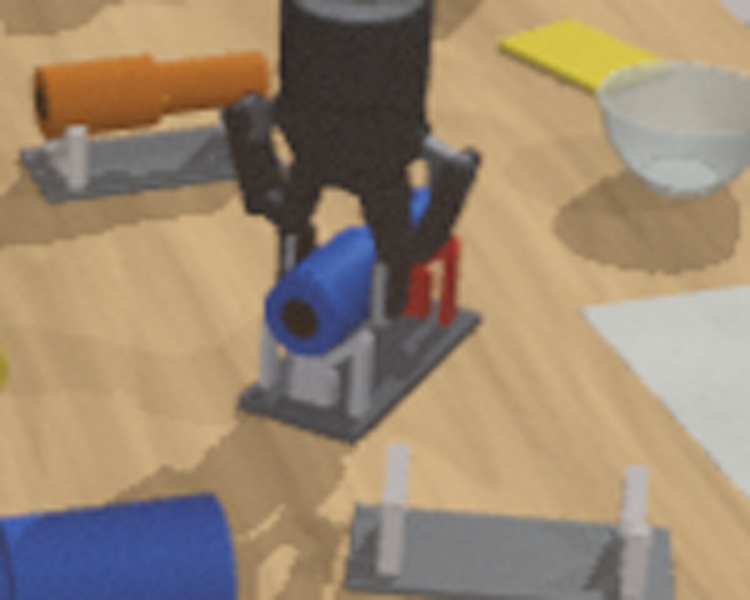

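The sleeve hangs just above both notches, with the thin end at the red one. I'm lowering the last few millimetres.

Call:
carry_out --plan '[{"travel": [0,0,-0.003],"angular": [0,0,0],"grip": -1},{"travel": [0,0,-0.006],"angular": [0,0,0],"grip": -1},{"travel": [0,0,-0.009],"angular": [0,0,0],"grip": -1},{"travel": [0,0,-0.009],"angular": [0,0,0],"grip": -1},{"travel": [0,0,-0.009],"angular": [0,0,0],"grip": -1}]'

```text
time: 8.72
ee_pos: [0.5509, -0.0505, 0.0546]
tcp_rot: [179.9, -0.0, 45.0]
wrist_force: [-0.7, -1.8, 5.9]
opening: 0.0423
grasp_force: 51.9
```

Call:
carry_out --plan '[{"travel": [0,0,-0.003],"angular": [0,0,0],"grip": -1},{"travel": [0,0,-0.003],"angular": [0,0,0],"grip": -1},{"travel": [0,0,-0.003],"angular": [0,0,0],"grip": -1}]'

```text
time: 8.97
ee_pos: [0.551, -0.0506, 0.0544]
tcp_rot: [179.9, -0.0, 45.0]
wrist_force: [-3.6, -1.0, 10.5]
opening: 0.0424
grasp_force: 52.4
```

Call:
carry_out --plan '[{"travel": [0,0,0],"angular": [0,0,0],"grip": -0.2},{"travel": [0,0,0],"angular": [0,0,0],"grip": 0.1},{"travel": [0,0,0],"angular": [0,0,0],"grip": 0.4},{"travel": [0,0,0],"angular": [0,0,0],"grip": 0.7},{"travel": [0,0,0],"angular": [0,0,0],"grip": 1},{"travel": [0,0,0],"angular": [0,0,0],"grip": 1},{"travel": [0,0,0],"angular": [0,0,0],"grip": 1},{"travel": [0,0,0],"angular": [0,0,0],"grip": 1}]'

```text
time: 9.63
ee_pos: [0.5505, -0.0503, 0.0526]
tcp_rot: [-180.0, 0.0, 45.0]
wrist_force: [0.1, -0.3, 1.2]
opening: 0.085
grasp_force: 0.0
```

Call:
carry_out --plan '[{"travel": [0,0,0.03],"angular": [0,0,0],"grip": 1},{"travel": [0,0,0.1],"angular": [0,0,0],"grip": 1},{"travel": [0,0,0.2],"angular": [0,0,0],"grip": 1},{"travel": [0,0,0.3],"angular": [0,0,0],"grip": 1},{"travel": [0,0,0.4],"angular": [0,0,0],"grip": 1},{"travel": [0,0,0.5],"angular": [0,0,0],"grip": 1},{"travel": [0,0,0.55],"angular": [0,0,0],"grip": 1},{"travel": [0,0,0.55],"angular": [0,0,0],"grip": 1}]'

```text
time: 10.3
ee_pos: [0.5517, -0.0504, 0.2227]
tcp_rot: [179.7, -0.2, 45.0]
wrist_force: [0.6, 0.4, 0.3]
opening: 0.0852
grasp_force: 0.0
```

```bash
python3 - <<'E'
from h import *
o=monitor.get_obs(); print(o["time"],o["ee_pos"],o["opening"],o["wrist_force"])
shot("side","side3.png"); shot("wrist","w3.png")
s=cv2.imread("pics/side3.png"); w=cv2.imread("pics/w3.png")
a=cv2.resize(s[155:245,270:390],(560,420),interpolation=cv2.INTER_CUBIC)
cv2.imwrite("pics/fin.png",cv2.resize(np.hstack([a,w]),(800,300)))
E
```

```text
10.3 [ 0.55165395 -0.0504086   0.22267331] 0.08523183899219539 [0.5585933  0.3530328  0.26350998]
```

View pics/fin.png

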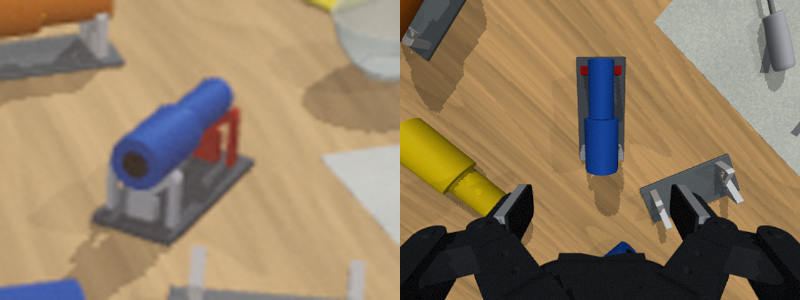

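```bash
python3 - <<'E'
from h import *
c=wview("w3.png"); P=lambda x,y,z:at_z(c,(x,y),z).round(4)
f=1/.7143
u=np.array([.7071,.7071,0])
t=P(200*f,57*f,.076); s=P(200*f,117*f,.082)
print("mid via thin end",t-.07*u,"via step",s)
print("cradle mid via plate ends",(P(200*f,57*f,.008)+P(201*f,160*f,.008))/2,"red notch",P(200*f,70*f,.055)-.056*u)
E
```

```text
mid via thin end [ 0.569203 -0.030497  0.076   ] via step [ 0.5715 -0.028   0.082 ]
cradle mid via plate ends [ 0.5697 -0.0304  0.008 ] red notch [ 0.5699024 -0.0295976  0.055    ]
```

The sleeve's middle is within about 3 mm of the cradle's, it sits in both notches with the thin end in the red one, and the gripper is clear. I'm handing the job in.

```bash
python3 -c "
from h import *
print(ticket.job_done())"
```

```text
the job is handed in; nothing more can be done
None
```

The blue sleeve lies released in both cradle notches, thin end in the red one and its middle within about 3 mm of the cradle's, and the job was handed in after about 10 s (no verdict was returned).

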